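# Count to the third gap of a pantry rack and push the tin in

## Task

Find the third gap of the white divider rack by feel: starting from the end with the orange post, run a closed fingertip along the top of the blue-barred rail, touching the bar over the first gap, then the second, then the third (a gap with something in it counts too). Then push the flat steel tin along the shelf and lengthwise into that third gap until it stops fully home against the back. Never lift or tip the tin, leave everything else standing where it is, and finish clear of everything.

Things in the scene. Friction and masses are not known exactly. Their poses are not given: they have to be found in the camera images.
- rack: white divider rack, fixed, 364 mm wide (y), 80 deep (x). Seven dividers 60 mm apart, 4 mm thick (rounded front edges 8 mm), 48 tall: six gaps 56 mm wide (52 at the mouth), centred at y = +150, +90, +30, -30, -90, -150 mm. Origin: middle of the open front face, at shelf level; x points into the gaps, away from the robot; z up. No floor: things slide in on the shelf
- rack_back (a point): middle of the inner face of the rack's back wall (34 mm tall), which stops things pushed in: 75 mm behind the front face, at shelf level
- rack_rail (a point): middle of the top of the rack's rail, which runs along the front face over the gap mouths: 10 mm wide (x = -2 to 8 mm in the rack's frame), underside 42 mm and top (the blue bars) 54 mm above the shelf
- post_orange: orange round end post, fixed, 28 mm diameter, 62 mm tall, standing at one end of the rack (199 mm from its middle along y, either +y or -y end): counting starts at this end. Origin: centre of its foot
- post_grey: grey end post of the same size at the other end of the rack
- tin: flat closed steel tin, dark sides, bright lid: 84 mm long (its x), 40 wide (y), 36 tall, 0.1 to 0.21 kg, slides freely. Origin: centre of its underside. Starts on the shelf with its middle 95 to 130 mm in front of the rack's front face, 140 to 180 mm to one side of the rack's middle, length pointing at the rack within 0.3 rad. Home, its middle is 33 mm inside the front face, its near end sticks out 9 mm
- bar_a: blue bar of the rail over the gap at y = +150 mm in the rack's frame, fixed, 50 mm long (y), 10 mm wide (x), with a 10 mm notch, 6 mm deep, to the next bar. Origin: middle of its top face, 54 mm above the shelf
- bar_b: blue bar of the rail over the gap at y = +90 mm in the rack's frame, fixed, 50 mm long (y), 10 mm wide (x), with a 10 mm notch, 6 mm deep, to the next bar. Origin: middle of its top face, 54 mm above the shelf
- bar_c: blue bar of the rail over the gap at y = +30 mm in the rack's frame, fixed, 50 mm long (y), 10 mm wide (x), with a 10 mm notch, 6 mm deep, to the next bar. Origin: middle of its top face, 54 mm above the shelf
- bar_d: blue bar of the rail over the gap at y = -30 mm in the rack's frame, fixed, 50 mm long (y), 10 mm wide (x), with a 10 mm notch, 6 mm deep, to the next bar. Origin: middle of its top face, 54 mm above the shelf
- bar_e: blue bar of the rail over the gap at y = -90 mm in the rack's frame, fixed, 50 mm long (y), 10 mm wide (x), with a 10 mm notch, 6 mm deep, to the next bar. Origin: middle of its top face, 54 mm above the shelf
- bar_f: blue bar of the rail over the gap at y = -150 mm in the rack's frame, fixed, 50 mm long (y), 10 mm wide (x), with a 10 mm notch, 6 mm deep, to the next bar. Origin: middle of its top face, 54 mm above the shelf
- shaker: orange plastic twist-top shaker, white top, 44 mm diameter, 70 mm tall; stands in front of the rack near the end opposite to the tin. Origin: centre of its underside. A bystander
- carton: small brown card carton 60 x 32 x 34 mm, lying in the gap at the rack's +y end. Origin: centre of its underside. A bystander
- mustard: closed mustard jar, yellow cap, 68 mm diameter, 100 mm tall, on the turntable's lower tier. Origin: centre of its underside. A bystander
- can: green-banded steel can, 70 mm diameter, 95 mm tall, on the turntable's lower tier. Origin: centre of its underside. A bystander
- cruet: green glass vinegar cruet with ball stopper, 68 mm diameter, 152 mm tall, on the turntable's upper tier (202 mm up). Origin: centre of its underside. A bystander
- bowl: blue bowl, 120 mm across, 50 mm tall, on the shelf to the left. Origin: centre of its underside. A bystander
- honey: amber jar with steel cap, 64 mm diameter, 110 mm tall, behind the rack. Origin: centre of its underside. A bystander
There are look-alikes about, which are no part of the job. Leave any red look-alike of the tin alone.

How it is judged:
On the way, in this order (a step that is already met when the one before it is completed fails the run):
1. the fingers touch the rail's bar over the first gap from the orange post (((y of post_orange in the frame of rack above 0 m and contact force between the fingers and bar_a above 0.3 N) or (y of post_orange in the frame of rack below 0 m and contact force between the fingers and bar_f above 0.3 N))), for 0.1 s.
2. the fingers touch the bar over the second gap (((y of post_orange in the frame of rack above 0 m and contact force between the fingers and bar_b above 0.3 N) or (y of post_orange in the frame of rack below 0 m and contact force between the fingers and bar_e above 0.3 N))), for 0.1 s.
3. the fingers touch the bar over the third gap (((y of post_orange in the frame of rack above 0 m and contact force between the fingers and bar_c above 0.3 N) or (y of post_orange in the frame of rack below 0 m and contact force between the fingers and bar_d above 0.3 N))), for 0.1 s.
4. the tin is home in the third gap (((y of post_orange in the frame of rack above 0 m and y of tin in the frame of rack between 0.018 and 0.042 m) or (y of post_orange in the frame of rack below 0 m and y of tin in the frame of rack between -0.042 and -0.018 m)) and x of tin in the frame of rack between 0.027 and 0.04 m and angle between the x axis of tin and the x axis of rack, either way round below 0.25 rad and height (world z) of tin below 0.006 m and angle between tin's own z axis and vertical below 0.1 rad), for 0.2 s.
At the end, for the whole second after the job is handed in: the tin lies flat and still in the third gap counted from the orange post, lengthwise (within 0.25 rad), within 6 mm of home against the back wall, and its middle within 12 mm of the gap's centre line (all of step 4 and linear speed of tin below 0.01 m/s); the robot touches nothing.
It fails at once if the tin is lifted or tipped (height (world z) of tin above 0.012 m or angle between tin's own z axis and vertical above 0.3 rad).
It fails at once if a bystander (shaker, carton, mustard, can, cruet, bowl or honey) is moved more than 20 mm (distance of any of shaker, carton, mustard, can, cruet, bowl, honey from where it was at the start of the episode above 0.02 m).
It also fails if it takes over 67 s, if anything falls off the work surface, if the arm or the gripper's body presses on something with over 40 N, if the wrist force passes 120 N, or if a joint passes its speed limit or range.

## Robot

A 6-joint arm with a two-finger parallel gripper is mounted at the origin on the work surface. World frame = base frame: x ahead of the robot, y to its left, z up, the work surface at z = 0. Lengths are in m, angles in rad, forces in N, time in s.
With the tool pointing down it reaches from about 0.275 to 0.775 m from the base axis. Payload 14.6 kg.
Tool frame: the origin (TCP) lies at the very end of the fingers, on their centre line; the grasp point (between the pads) lies arm.hold_point_z behind it (arm.hold_point_z is the distance from the TCP to the grasp point, in m); z points along the fingers, y is the direction in which the jaws open and shut (so a half turn about z gives the same grasp; the last joint's range is limited). The gripper opens to 85 mm and grips with 20 to 120 N. Pads are 22 mm wide; open, the fingers measure 114 mm over their backs; the gripper's body (76 mm by 85 mm) begins 54 mm behind the grasp point. The pads swing forward as they close: fully open they stand 13 mm farther back than shut.
Start: joints at [-1.351, 0.263, -0.048, 1.259, 0, 1.415], TCP at [0.192, -0.489, 0.231] pointing down, gripper open.
Joint ranges: [-2.65, 2.65], [-0.89, 1.7], [-1.18, 1.37], [-2.13, 2.11], [-1.35, 1.29], [-3.14, 3.14]. Speed limits (rad/s): [1.89, 1.89, 2.57, 2.79, 3.14, 3.14].

## Interface

Orientations are given as a rotation vector (axis times angle).
In Python, from plant import arm gives the robot as it stands.
- The arm moves only by the tool step_arm, never from a script. Its argument "increments" is a list that holds one entry, the list of rows, each a list of 7 numbers: the shift along the tool's x, y, z scaled (see below), then the turn, a rotation vector about the tool's x, y, z scaled (see below), then the closure in counts, from 0 (fully open) to 255 (shut). A call has 1 to 10 rows; each row is the pose to reach, as a shift and turn from the pose commanded when the call began, along the tool's axes at that moment, turning the shorter way round; what a row does not reach only later rows make up. The controller multiplies each number of a shift by 200 mm and each number of a turn by pi rad. A row lasts 1/12 s, in which the tool goes at most 41.7 mm and 7.16 degrees, less where a joint would pass 70% of its speed; a pose out of reach is approached as far as the arm can. A call with a number of a shift or a turn outside -1 to 1 is refused whole. A call with a gripper value outside its range is refused whole. The fingers move at their own pace and stop on an object; "newtons" is the grip in N (left out, the last holds). Time passes only in rows, so rows that repeat a pose let the fingers close. It gives the time, the measured TCP pose, the force and the opening at its end, in the units of the state.
- arm.sense(): the state, without advancing time (a new reading comes with each control period).
- arm.camera(name): name is "side" or "top"; returns (picture, depth): 400x640x3 uint8, red, green, blue; 400x640 float32, m along the optical axis (not along the pixel's ray), 0 where there is no reading.
- arm.camera_info(name): a dict with "intrinsics" (3x3 intrinsics, pixels), "dist_coeffs" ([k1, k2, p1, p2, k3] as OpenCV has them; the pictures are not rectified), "position" and "attitude" of the camera in the world. Camera axes: x right, y up, looking along -z (the intrinsics and any distortion apply to the point x, -y, -z); pixel columns grow to the right and rows downward; lengths in m; the calibration is good to about 2 mm. A picture is of the moment at which its call begins. camera_info takes no time and is no camera call.
- arm.hand_in(): hands the job in, once; it reports no verdict.
Trained networks look in the newest picture that a camera, given by its name, has taken for a name from the list of things; names that differ only in an ending like _2 or _b are one class to them, and where a whole thing is asked for, a point or a joint stands for the part that bears it (a point fixed in the world has none). Each returns a list of dicts, best first, with "confidence" (0 to 1); they miss things now and then, are a little off and sometimes report something else, mostly with a low value. They report only what shows in the picture. A call takes as long as a camera call. They do not tell look-alikes from the thing itself.
- arm.recognise(camera, target): "bbox" ([centre column, centre row, width, height] in pixels, round what is visible of it).
The state is a dict: "t": time; "qpos": joint angles; "joint_vel": joint speeds; "effort": joint torques, N m; "tcp_pos": TCP position; "orientation": TCP orientation; "ft_force": force on the tool from outside, world axes, zero at the start; "torque": the same for the moment, N m; "opening": finger opening in m.
Only numpy, scipy, OpenCV 4.12 (cv2) and the standard library are available. Lean on these libraries where they do the work, as an engineer would, in place of code of your own. Each camera call takes 0.05 s, during which the arm holds its last target.

## Working session

There is one attempt and no reset: what is moved stays moved. The work goes in short steps, Python scripts to look and compute and a tool call to move; the robot and the scene stay as the last step left them, time stands still between calls to the robot, and variables do not carry over. Pictures are saved under pics/ and viewed, and the job is handed in when it is done.

Besides the shell and the picture viewer there is one more tool, called in YAML: its name, and indented under it one key for each argument. step_arm: Moves the arm, as the interface text tells. Its arguments: {"type":"object","properties":{"increments":{"type":"array","items":{"type":"array","items":{"type":"array","items":{"type":"number"}}}},"newtons":{"type":"number"}},"required":["increments"]}

```bash
ls; mkdir -p pics; python3 - <<'E'
from plant import arm
import cv2,numpy as np
s=arm.sense();print(s);print(arm.hold_point_z)
for n in("side","top"):
    p,d=arm.camera(n);cv2.imwrite(f"pics/{n}0.png",p[:,:,::-1]);np.savez(f"{n}0.npz",p=p,d=d)
    print(n,arm.camera_info(n))
E
```

```text
pics
{'t': 0.0, 'qpos': array([-1.35130456e+00,  2.63570385e-01, -4.89630277e-02,  1.25938011e+00,
        2.68092340e-05,  1.41550260e+00]), 'joint_vel': array([ 0.00047438, -0.00109422, -0.00165628, -0.00224498,  0.00051332,
       -0.00038806]), 'effort': array([ 4.42915436e-03, -6.37610793e+01,  3.84565294e+01,  1.37606630e-02,
        2.83856735e-05, -5.15586157e-05]), 'tcp_pos': array([ 0.19213313, -0.48828411,  0.23079091]), 'orientation': array([-3.08549582e+00, -5.85063972e-01,  1.42254811e-05]), 'ft_force': array([-0.08064191,  0.85797129,  0.29898454]), 'torque': array([ 0.01600766, -0.00237787,  0.000673  ]), 'opening': 0.08537406723567666}
0.0187
side {'intrinsics': array([[478.25723152,   0.        , 320.41105947],
       [  0.        , 478.25723152, 190.82767338],
       [  0.        ,   0.        ,   1.        ]]), 'dist_coeffs': array([-0.1164036,  0.       ,  0.       ,  0.       ,  0.       ]), 'position': array([-0.57680824,  0.17184317,  0.92438302]), 'attitude': array([ 0.70161236, -0.84784059, -1.63754322])}
top {'intrinsics': array([[389.83630845,   0.        , 322.28191305],
       [  0.        , 389.83630845, 201.1198692 ],
       [  0.        ,   0.        ,   1.        ]]), 'dist_coeffs': array([0.00169291, 0.        , 0.        , 0.        , 0.        ]), 'position': array([ 0.34048707, -0.06056106,  1.29445627]), 'attitude': array([ 0.14452556, -0.1516939 , -1.56829419])}
```

View pics/side0.png

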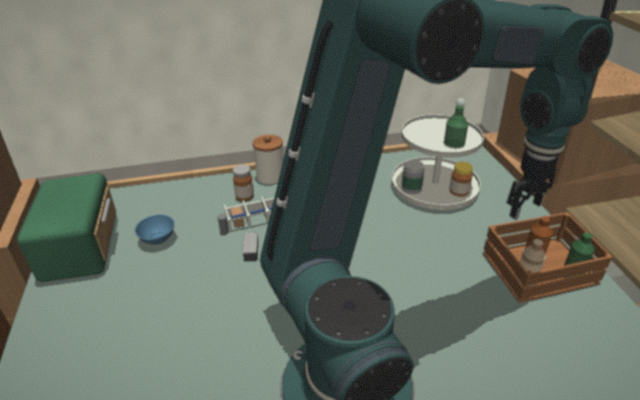

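View pics/top0.png

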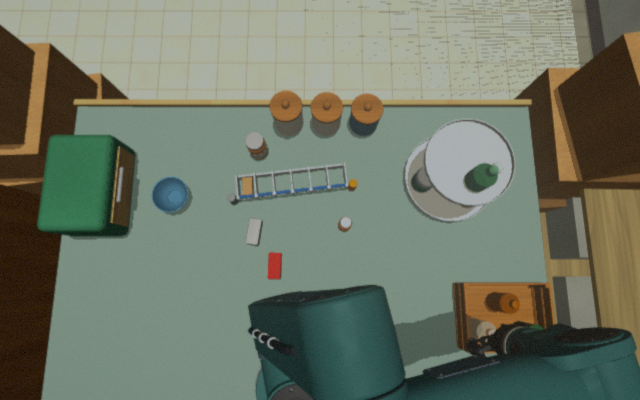

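The top picture shows the rack at the centre, with the orange post at its right end (352,184) and the grey post at its left end (232,198). The carton is in the left gap (247,186) and the shaker is at (345,223). There are two tin candidates: the grey, bright-lidded one at (254,232) and a red one at (275,265). The grey one matches the description. I'll check it in an enlarged crop.

```bash
cat > h.py <<'E'
import numpy as np,cv2
from scipy.spatial.transform import Rotation as R
from plant import arm
def cam(n):
    i=arm.camera_info(n);return i['intrinsics'],i['dist_coeffs'],np.array(i['position']),R.from_rotvec(i['attitude']).as_matrix()
def ray(n,uv):
    K,D,p,A=cam(n);q=cv2.undistortPoints(np.array(uv,float).reshape(-1,1,2),K,D)[:,0]
    return p,np.c_[q[:,0],-q[:,1],-np.ones(len(q))]@A.T
def atz(n,uv,z):
    p,d=ray(n,uv);return p+d*((z-p[2])/d[:,2])[:,None]
def proj(n,X):
    K,D,p,A=cam(n);c=(np.atleast_2d(X)-p)@A;c=c*[1,-1,-1]
    return cv2.projectPoints(c,np.zeros(3),np.zeros(3),K,D)[0][:,0]
E
python3 - <<'E'
from h import *
p=np.load('top0.npz')['p'];d=np.load('top0.npz')['d']
c=p[150:290,220:370];cv2.imwrite('pics/crop.png',cv2.resize(c[:,:,::-1],None,fx=5.3,fy=4.2*1,interpolation=cv2.INTER_CUBIC) if 0 else cv2.resize(c[:,:,::-1],None,fx=4.2,fy=4.2,interpolation=cv2.INTER_CUBIC))
def cl(m,z,nm):
    v,u=np.nonzero(m)
    print(nm,len(u),u.mean(),v.mean(),atz('top',[[u.mean(),v.mean()]],z).round(4))
hsv=cv2.cvtColor(p,cv2.COLOR_RGB2HSV)
for nm,u,v in(('tin',254,232),('orange',352,184),('grey',232,198),('shaker',345,223)):
    print(nm,p[v,u],hsv[v,u],d[v,u])
for nm,t in(('tin','tin'),('rack','rack'),('post_orange','o'),('post_grey','g'),('shaker','s'),('honey','h'),('bar_a','b'),('bar_f','f'),('carton','c')):
    print(nm,[(np.round(x['bbox'],1),round(x['confidence'],2)) for x in arm.recognise('top',nm)][:6])
E
```

```text
tin [162 162 156] [ 30   9 162] 1.2592248
orange [172 128  28] [ 21 214 172] 1.2657287
grey [135 138 131] [ 43  13 138] 1.2573972
shaker [167 172 175] [101  12 175] 1.2362937
tin [(array([254.2, 232.6,  21.4,  31. ]), 0.87), (array([274.8, 267.1,  12.7,  27.3]), 0.54)]
rack [(array([292.1, 183.6, 113.6,  32.9]), 0.97)]
post_orange [(array([292.1, 184.1, 113.9,  37.2]), 0.57)]
post_grey [(array([232.8, 199.4,   9.6,   9.7]), 0.5)]
shaker [(array([344. , 222.7,  16.7,  13.5]), 0.65)]
honey [(array([257.3, 146. ,  23.6,  27. ]), 0.87)]
bar_a [(array([341.1, 185.9,  15.5,   2.8]), 0.62), (array([301.8, 190.7,  15.3,   3.3]), 0.49), (array([ 3.211e+02,  1.869e+02,  1.000e+01, -2.000e-01]), 0.45)]
bar_f [(array([341.1, 185.9,  15.5,   2.8]), 0.62), (array([301.8, 190.7,  15.3,   3.3]), 0.49), (array([ 3.211e+02,  1.869e+02,  1.000e+01, -2.000e-01]), 0.45)]
carton [(array([248. , 188.3,  12. ,  15.4]), 0.67), (array([420.1, 181.4,  21.3,  27.6]), 0.21)]
```

View pics/crop.png

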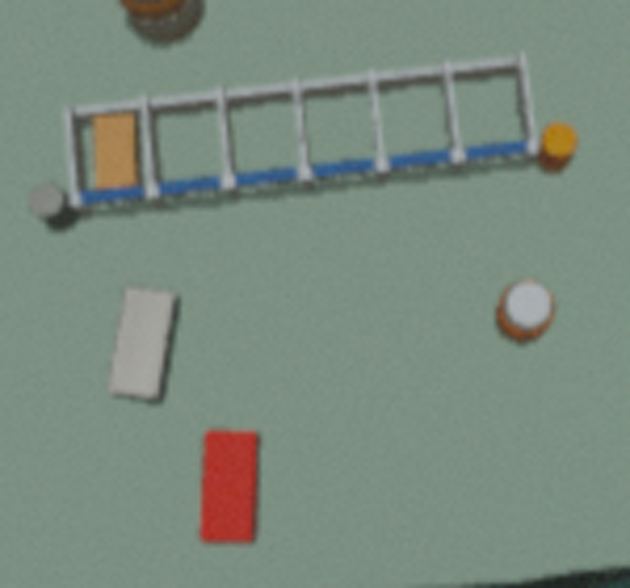

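The crop confirms it: the tin is the bright-lidded box at about (254,232), and the red box at (275,266) is the look-alike. Next I'll measure the rack, tin and shaker.

```bash
cat > meas.py <<'E'
from h import *
def rackfit(p):
    hsv=cv2.cvtColor(p,cv2.COLOR_RGB2HSV).astype(int)
    m=(hsv[...,0]>100)&(hsv[...,0]<125)&(hsv[...,1]>120)
    m[:, :225]=0;m[:,360:]=0;m[:150]=0;m[215:]=0
    v,u=np.nonzero(m);w=atz('top',np.c_[u,v],.054)[:,:2]
    c=w.mean(0);_,_,V=np.linalg.svd(w-c);y=V[0]*np.sign(V[0][1]);t=(w-c)@y
    mid=c+y*(t.min()+t.max())/2
    x=np.array([y[1],-y[0]])
    return mid-.003*x,x,y,t.max()-t.min(),len(u)
def tinfit(p,roi=(235,275,212,255)):
    hsv=cv2.cvtColor(p,cv2.COLOR_RGB2HSV).astype(int)
    m=((hsv[...,1]<30)&(hsv[...,2]>140)).astype(np.uint8)
    k=np.zeros_like(m);a,b,c,d=roi;k[c:d,a:b]=1;m*=k
    cs,_=cv2.findContours(m,cv2.RETR_EXTERNAL,cv2.CHAIN_APPROX_NONE)
    c=max(cs,key=cv2.contourArea)
    v,u=np.nonzero(cv2.drawContours(np.zeros_like(m),[c],-1,1,-1))
    w=atz('top',np.c_[u,v],.036)[:,:2]
    r=cv2.minAreaRect((w*1000).astype(np.float32))
    ce=w.mean(0);_,_,V=np.linalg.svd(w-ce);ax=V[0]*np.sign(V[0][0])
    return ce,ax,r
if __name__=='__main__':
    p=np.load('top0.npz')['p']
    o,x,y,L,n=rackfit(p);print('rack',o,x,'yaw',np.arctan2(x[1],x[0]),'len',L,n)
    Rm=np.c_[x,y]
    ce,ax,r=tinfit(p);print('tin',ce,np.arctan2(ax[1],ax[0]),r,'in rack',(ce-o)@Rm)
    for nm,uv,z in(('orange',(353.2,183.5),.062),('grey',(231.2,198),.062),('shaker',(345.8,222.2),.07)):
        q=atz('top',[uv],z)[0,:2];print(nm,q,(q-o)@Rm)
    for s in(-150,-90,-30):
        print(s,o+x*.003+y*s/1000)
    for y0 in (-.199,.199): print(proj('top',[*(o+y*y0),.062]))
E
python3 meas.py
```

```text
rack [0.60936453 0.03082955] [0.99293986 0.1186189 ] yaw 0.11889884935514138 len 0.3405870527266673 171
tin [0.48328874 0.15887894] -0.18986882726693266 ((483.8381042480469, 159.56700134277344), (40.984134674072266, 84.72872161865234), 81.26835632324219) in rack [-0.1099966   0.14210032]
orange [ 0.6337084  -0.16714281] [ 0.00068873 -0.19946229]
grey [0.58653524 0.22668818] [0.00056443 0.19718382]
shaker [ 0.50604328 -0.14076842] [-0.12294655 -0.15813062]
-150 [ 0.63013618 -0.11775557]
-90 [ 0.62301905 -0.05817918]
-30 [0.61590192 0.00139721]
[[353.08790502 183.72175013]]
[[230.65013041 198.23748654]]
```

```bash
cat >> h.py <<'E'
def state():
    s=arm.sense();return s['tcp_pos'],R.from_rotvec(s['orientation']),s
O=np.array([.6094,.0305]);YAW=.119
XR=np.array([np.cos(YAW),np.sin(YAW)]);YR=np.array([-XR[1],XR[0]])
def w2r(p): return np.array([(p[:2]-O)@XR,(p[:2]-O)@YR])
def r2w(a,b,z): return np.r_[O+XR*a+YR*b,z]
def go(a,b,z,yaw,frame='r'):
    """yaw of tool x in rack frame"""
    t=r2w(a,b,z) if frame=='r' else np.array([a,b,z])
    p,q,s=state()
    yw=yaw+YAW
    T=R.from_matrix(np.c_[[np.cos(yw),np.sin(yw),0],[np.sin(yw),-np.cos(yw),0],[0,0,-1]])
    sh=q.inv().apply(t-p)/.2; rv=(q.inv()*T).as_rotvec()/np.pi
    print('dist',np.linalg.norm(t-p).round(3),'row',np.r_[sh,rv].round(4).tolist())
def now():
    p,q,s=state();print('t',round(s['t'],2),'tcp rack',w2r(p).round(4),'z',p[2].round(4),'world',p.round(4),'yaw',(np.arctan2(*q.as_matrix()[[1,0],0])-YAW).round(4),'F',s['ft_force'].round(2),'open',round(s['opening'],4),'q',s['qpos'].round(2))
E
python3 - <<'E'
from h import *
n=np.load('top0.npz');d=n['d']
K,D,p,A=cam('top')
for nm,uv in(('ttL',(405,185)),('tt upL',(427,160)),('tt c',(460,170)),('ttbot',(437,216)),('bowl',(170,195)),('bowlR',(188,195)),('redtop',(275,253)),('red',(275,266)),('honey',(256,140))):
    _,r=ray('top',[uv]);
    dd=d[uv[1],uv[0]];X=p+r[0]*dd;print(nm,X.round(3),w2r(X).round(3))
now();go(.42,-.20,.23,np.pi/2-0,'w')
E
```

```text
ttL [ 0.638 -0.344  0.022] [-0.016 -0.375]
tt upL [ 0.67  -0.371  0.204] [ 0.012 -0.406]
tt c [ 0.64  -0.466  0.202] [-0.029 -0.496]
ttbot [ 0.533 -0.446  0.021] [-0.133 -0.464]
bowl [0.609 0.446 0.006] [0.048 0.413]
bowlR [0.609 0.387 0.001] [0.042 0.354]
redtop [0.412 0.086 0.03 ] [-0.189  0.078]
red [0.371 0.085 0.034] [-0.231  0.082]
honey [0.766 0.145 0.108] [0.169 0.095]
t 0.55 tcp rack [-0.4759 -0.4659] z 0.2313 world [ 0.1922 -0.4886  0.2313] yaw 0.2557 F [ 0.54  0.39 -0.22] open 0.0852 q [-1.35  0.26 -0.05  1.26 -0.    1.42]
dist 0.368 row [1.5882, -0.9257, 0.0064, -0.0, -0.0, -0.4186]
```

step_arm:
  increments:
    - [[0.2,-0.12,0,0,0,-0.04,255],[0.4,-0.23,0,0,0,-0.08,255],[0.6,-0.35,0,0,0,-0.12,255],[0.8,-0.46,0,0,0,-0.16,255],[0.95,-0.6,0,0,0,-0.2,255],[1,-0.75,0,0,0,-0.24,255],[1,-0.92,0,0,0,-0.28,255],[1,-0.92,0,0,0,-0.32,255],[1,-0.92,0,0,0,-0.36,255],[1,-0.92,0,0,0,-0.39,255]]
  newtons: 40

```text
t: 1.38
tcp_pos: [0.311, -0.2435, 0.2316]
orientation: [2.179, 2.262, -0.0]
ft_force: [0.3, -0.0, 0.2]
opening: 0.0002
```

```bash
python3 - <<'E'
from h import *
now();go(.003,-.15,.10,np.pi/2)
E
```

```text
t 1.38 tcp rack [-0.3288 -0.2366] z 0.2316 world [ 0.311  -0.2435  0.2316] yaw 1.4888 F [ 0.35 -0.03  0.23] open 0.0002 q [-0.87  0.04 -0.33  1.21 -0.    0.66]
dist 0.367 row [0.5679, 1.6176, 0.6585, 0.0002, 0.0002, -0.0261]
```

step_arm:
  increments:
    - [[0.06,0.16,0.03,0,0,-0.01,255],[0.12,0.33,0.06,0,0,-0.026,255],[0.18,0.5,0.1,0,0,-0.026,255],[0.24,0.67,0.15,0,0,-0.026,255],[0.3,0.84,0.2,0,0,-0.026,255],[0.36,1,0.25,0,0,-0.026,255],[0.42,1,0.28,0,0,-0.026,255],[0.42,1,0.3,0,0,-0.026,255],[0.42,1,0.3,0,0,-0.026,255]]

```text
t: 2.13
tcp_pos: [0.5078, -0.1537, 0.1705]
orientation: [-2.092, -2.341, 0.001]
ft_force: [0.2, -0.6, 0.4]
opening: 0.0
```

```bash
python3 - <<'E'
from h import *
now();go(.003,-.15,.09,np.pi/2)
E
```

```text
t 2.13 tcp rack [-0.1228 -0.1709] z 0.1705 world [ 0.5078 -0.1537  0.1705] yaw 1.564 F [ 0.22 -0.62  0.44] open 0.0 q [-0.45  0.3  -0.16  1.11 -0.    1.01]
dist 0.151 row [0.1084, 0.6287, 0.4014, -0.0005, -0.0002, -0.0022]
```

step_arm:
  increments:
    - [[0.04,0.2,0.05,0,0,-0.002,255],[0.08,0.4,0.12,0,0,-0.002,255],[0.108,0.63,0.2,0,0,-0.002,255],[0.108,0.63,0.3,0,0,-0.002,255],[0.108,0.63,0.4,0,0,-0.002,255],[0.108,0.63,0.4,0,0,-0.002,255]]

```text
t: 2.63
tcp_pos: [0.6295, -0.1192, 0.0881]
orientation: [-2.085, -2.344, 0.003]
ft_force: [-1.5, 0.3, 0.3]
opening: -0.0001
```

```bash
python3 - <<'E'
from h import *
p,d=arm.camera('top');cv2.imwrite('pics/t1.png',cv2.resize(p[140:280,220:370,::-1],None,fx=4,fy=4))
p,d=arm.camera('side');cv2.imwrite('pics/s1.png',p[:,:,::-1])
now();go(.003,-.15,.060,np.pi/2)
E
```

```text
t 2.73 tcp rack [ 0.0031 -0.1517] z 0.092 world [ 0.6304 -0.1198  0.092 ] yaw 1.5679 F [ 0.25 -0.17  0.54] open 0.0002 q [-0.31  0.53 -0.01  1.04 -0.    1.14]
dist 0.032 row [0.0085, -0.0002, 0.1601, -0.0002, -0.0, -0.0009]
```

View pics/t1.png

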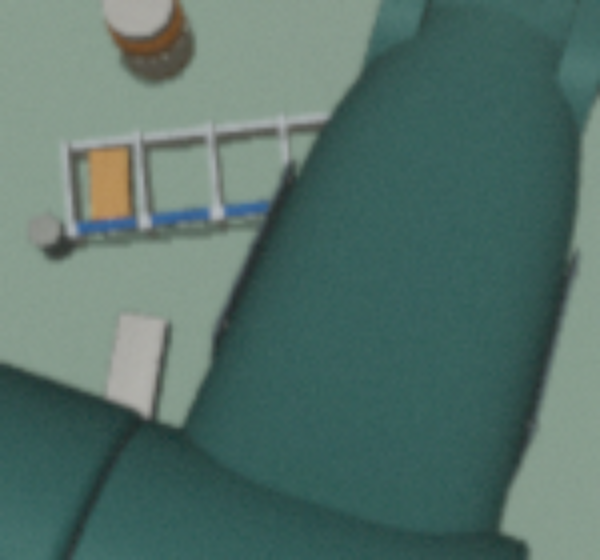

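The arm hides the right side of the rack in this view; the tin and carton haven't moved. I'm lowering onto the first bar.

step_arm:
  increments:
    - [[0.008,0,0.06,0,0,0,255],[0.008,0,0.12,0,0,0,255],[0.008,0,0.15,0,0,0,255],[0.008,0,0.17,0,0,0,255],[0.008,0,0.175,0,0,0,255],[0.008,0,0.18,0,0,0,255]]

```text
t: 3.23
tcp_pos: [0.6313, -0.1177, 0.0562]
orientation: [2.087, 2.347, 0.001]
ft_force: [0.0, -0.3, -0.1]
opening: 0.0001
```

step_arm:
  increments:
    - [[0,0,0.005,0,0,0,255],[0,0,0.01,0,0,0,255]]

```text
t: 3.4
tcp_pos: [0.6314, -0.1175, 0.054]
orientation: [2.087, 2.347, 0.001]
ft_force: [-3.3, 0.3, 23.4]
opening: 0.0002
```

```bash
python3 -c "
from h import *
now()"
```

```text
t 3.4 tcp rack [ 0.0043 -0.1495] z 0.054 world [ 0.6314 -0.1175  0.054 ] yaw 1.569 F [-3.32  0.33 23.38] open 0.0002 q [-0.31  0.56 -0.07  0.95 -0.    1.14]
```

step_arm:
  increments:
    - [[0,0,0,0,0,0,255],[0,0,-0.001,0,0,0,255]]

```text
t: 3.57
tcp_pos: [0.6313, -0.1175, 0.0541]
orientation: [2.087, 2.347, 0.0]
ft_force: [-0.1, -0.5, 2.5]
opening: -0.0002
```

step_arm:
  increments:
    - [[0.04,0,0,0,0,0,255],[0.08,0,0,0,0,0,255],[0.12,0,0,0,0,0,255],[0.16,0,0,0,0,0,255],[0.2,0,0,0,0,0,255],[0.24,0,0,0,0,0,255],[0.28,0,0,0,0,0,255],[0.3,0,0,0,0,0,255],[0.3,0,0,0,0,0,255]]

```text
t: 4.32
tcp_pos: [0.6242, -0.0563, 0.054]
orientation: [2.086, 2.348, 0.001]
ft_force: [-0.3, 2.5, 8.0]
opening: -0.0002
```

```bash
python3 -c "
from h import *
now()"
```

```text
t 4.32 tcp rack [ 0.0044 -0.0879] z 0.054 world [ 0.6242 -0.0563  0.054 ] yaw 1.57 F [-0.32  2.5   7.99] open -0.0002 q [-0.22  0.53 -0.11  0.92  0.    1.23]
```

Contact over bar 2 is steady at 8 N. I'll hold there briefly, then slide on to bar 3.

step_arm:
  increments:
    - [[0,0,0,0,0,0,255],[0,0,0,0,0,0,255],[0.04,0,0,0,0,0,255],[0.08,0,0,0,0,0,255],[0.12,0,0,0,0,0,255],[0.16,0,0,0,0,0,255],[0.2,0,0,0,0,0,255],[0.24,0,0,0,0,0,255],[0.28,0,0,0,0,0,255],[0.285,0,0,0,0,0,255]]

```text
t: 5.15
tcp_pos: [0.6175, 0.0001, 0.054]
orientation: [2.086, 2.348, 0.0]
ft_force: [0.2, -5.1, 5.3]
opening: 0.0001
```

step_arm:
  increments:
    - [[0,0,0,0,0,0,255],[0,0,0,0,0,0,255],[0,0,0,0,0,0,255]]

```text
t: 5.4
tcp_pos: [0.6175, 0.0001, 0.054]
orientation: [2.087, 2.348, 0.002]
ft_force: [-0.7, 1.6, 7.4]
opening: -0.0001
```

```bash
python3 -c "
from h import *
now()"
```

```text
t 5.4 tcp rack [ 0.0044 -0.0312] z 0.054 world [6.175e-01 1.000e-04 5.400e-02] yaw 1.5697 F [-0.69  1.65  7.39] open -0.0001 q [-0.13  0.52 -0.14  0.91  0.    1.32]
```

step_arm:
  increments:
    - [[0,0,-0.15,0,0,0,200],[0,0,-0.3,0,0,0,165],[0.1,-0.1,-0.4,0,0,0,165],[0.25,-0.25,-0.4,0,0,0,165],[0.4,-0.4,-0.4,0,0,0,165],[0.55,-0.56,-0.4,0,0,0,165],[0.7,-0.56,-0.4,0,0,0,165],[0.85,-0.56,-0.4,0,0,0,165],[1,-0.56,-0.4,0,0,0,165],[1,-0.56,-0.4,0,0,0,165]]

```text
t: 6.23
tcp_pos: [0.4812, 0.1889, 0.1335]
orientation: [-2.082, -2.351, -0.001]
ft_force: [-0.0, -0.7, -0.2]
opening: 0.03
```

```bash
python3 - <<'E'
from h import *
now();go(-.108,.215,.07,np.pi/2)
p,d=arm.camera('top');cv2.imwrite('pics/t2.png',cv2.resize(p[140:290,210:380,::-1],None,fx=4,fy=4))
p,d=arm.camera('side');cv2.imwrite('pics/s2.png',p[:,:,::-1])
E
```

```text
t 6.23 tcp rack [-0.1085  0.1725] z 0.1335 world [0.4812 0.1889 0.1335] yaw 1.5729 F [-0.03 -0.67 -0.21] open 0.03 q [ 0.22  0.3  -0.27  1.    0.    1.67]
dist 0.076 row [0.2122, 0.0032, 0.3179, -0.0001, -0.0005, 0.0007]
```

View pics/t2.png

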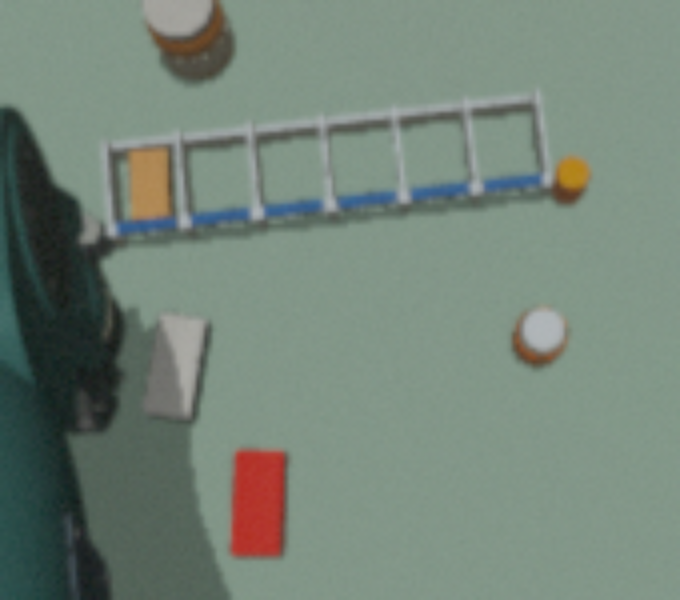

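View pics/s2.png

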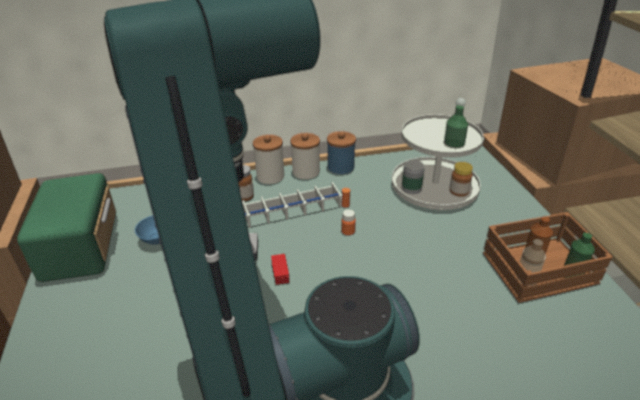

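step_arm:
  increments:
    - [[0.1,0,0,0,0,0,165],[0.22,0,0.1,0,0,0,165],[0.22,0,0.25,0,0,0,165],[0.22,0,0.4,0,0,0,165],[0.22,0,0.52,0,0,0,165],[0.22,0,0.58,0,0,0,165],[0.22,0,0.607,0,0,0,165],[0.22,0,0.607,0,0,0,165]]

```text
t: 7.0
tcp_pos: [0.4771, 0.2273, 0.0112]
orientation: [-2.088, -2.346, 0.003]
ft_force: [-0.1, -0.2, 0.1]
opening: 0.0299
```

```bash
python3 - <<'E'
from h import *
now();go(-.108,.14,.011,np.pi/2)
E
```

```text
t 7.0 tcp rack [-0.108   0.2111] z 0.0112 world [0.4771 0.2273 0.0112] yaw 1.568 F [-0.12 -0.2   0.11] open 0.0299 q [ 0.29  0.44 -0.43  0.7   0.    1.74]
dist 0.071 row [-0.3556, 0.0011, 0.0009, -0.0007, 0.0001, -0.0009]
```

step_arm:
  increments:
    - [[-0.05,0,0,0,0,0,165],[-0.1,0,0,0,0,0,165],[-0.14,0,0,0,0,0,165],[-0.18,0,0,0,0,0,165],[-0.22,0,0,0,0,0,165],[-0.26,0,0,0,0,0,165],[-0.3,0,0,0,0,0,165],[-0.34,0,0,0,0,0,165],[-0.38,0,0,0,0,0,165],[-0.42,0,0,0,0,0,165]]

```text
t: 7.83
tcp_pos: [0.4876, 0.144, 0.0122]
orientation: [2.087, 2.348, 0.0]
ft_force: [-0.8, 2.0, 2.8]
opening: 0.0298
```

```bash
python3 - <<'E'
from h import *
now()
p,d=arm.camera('top');cv2.imwrite('pics/t3.png',cv2.resize(p[140:290,210:380,::-1],None,fx=4,fy=4))
E
```

```text
t 7.83 tcp rack [-0.1074  0.1271] z 0.0122 world [0.4876 0.144  0.0122] yaw 1.5691 F [-0.79  2.04  2.85] open 0.0298 q [ 0.13  0.41 -0.49  0.68  0.    1.58]
```

View pics/t3.png

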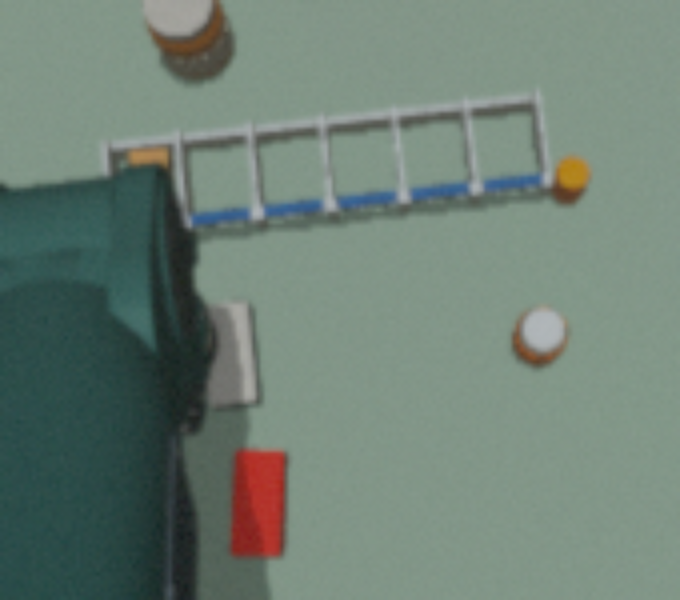

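The tin is now square to the rack. Its right lid edge runs from crop (247,302) to (258,403), and the red box is untouched. I'll check where that edge sits in the rack frame.

```bash
python3 - <<'E'
from h import *
for uv in((247,302),(258,403)):
    print(w2r(atz('top',[[210+uv[0]/4,140+uv[1]/4]],.036)[0]))
E
```

```text
[-0.06757241  0.07633502]
[-0.15052127  0.07556828]
```

step_arm:
  increments:
    - [[-0.04,0,0,0,0,0,165],[-0.08,0,0,0,0,0,165],[-0.12,0,0,0,0,0,165],[-0.16,0,0,0,0,0,165],[-0.2,0,0,0,0,0,165],[-0.24,0,0,0,0,0,165],[-0.28,0,0,0,0,0,165],[-0.32,0,0,0,0,0,165],[-0.36,0,0,0,0,0,165],[-0.4,0,0,0,0,0,165]]

```text
t: 8.72
tcp_pos: [0.4968, 0.0644, 0.0121]
orientation: [-2.088, -2.348, 0.0]
ft_force: [-1.1, 1.9, -0.4]
opening: 0.03
```

```bash
python3 - <<'E'
from h import *
now()
p,d=arm.camera('top');cv2.imwrite('pics/t4.png',cv2.resize(p[140:290,210:380,::-1],None,fx=4,fy=4))
E
```

```text
t 8.72 tcp rack [-0.1078  0.047 ] z 0.0121 world [0.4968 0.0644 0.0121] yaw 1.5689 F [-1.12  1.86 -0.35] open 0.03 q [-0.03  0.4  -0.5   0.67 -0.    1.42]
```

View pics/t4.png

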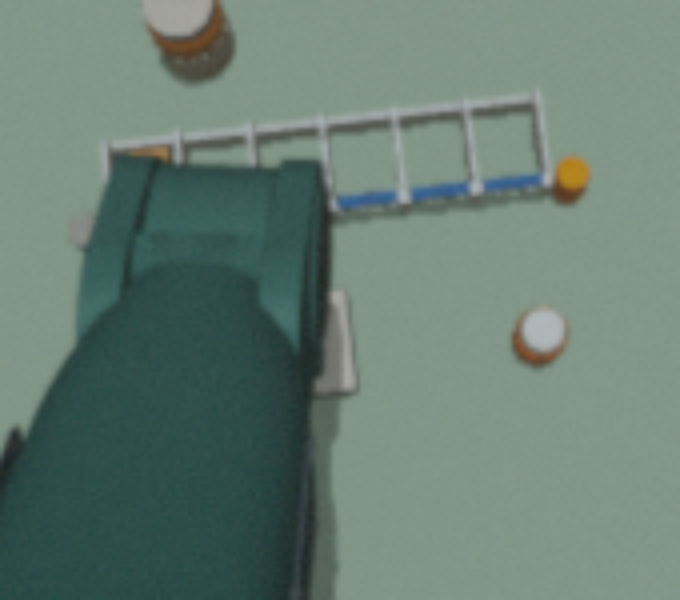

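step_arm:
  increments:
    - [[-0.04,0,0,0,0,0,165],[-0.08,0,0,0,0,0,165],[-0.12,0,0,0,0,0,165],[-0.16,0,0,0,0,0,165],[-0.19,0,0,0,0,0,165],[-0.21,0,0,0,0,0,165],[-0.225,0,0,0,0,0,165],[-0.225,0,0,0,0,0,165]]

```text
t: 9.43
tcp_pos: [0.5022, 0.02, 0.0121]
orientation: [2.088, 2.347, -0.0]
ft_force: [0.2, 0.3, 0.3]
opening: 0.0302
```

```bash
python3 - <<'E'
from h import *
now()
p,d=arm.camera('top');cv2.imwrite('pics/t5.png',cv2.resize(p[140:290,210:380,::-1],None,fx=4,fy=4))
E
```

```text
t 9.43 tcp rack [-0.1077  0.0023] z 0.0121 world [0.5022 0.02   0.0121] yaw 1.5685 F [0.2  0.28 0.26] open 0.0302 q [-0.12  0.4  -0.5   0.67 -0.    1.33]
```

View pics/t5.png

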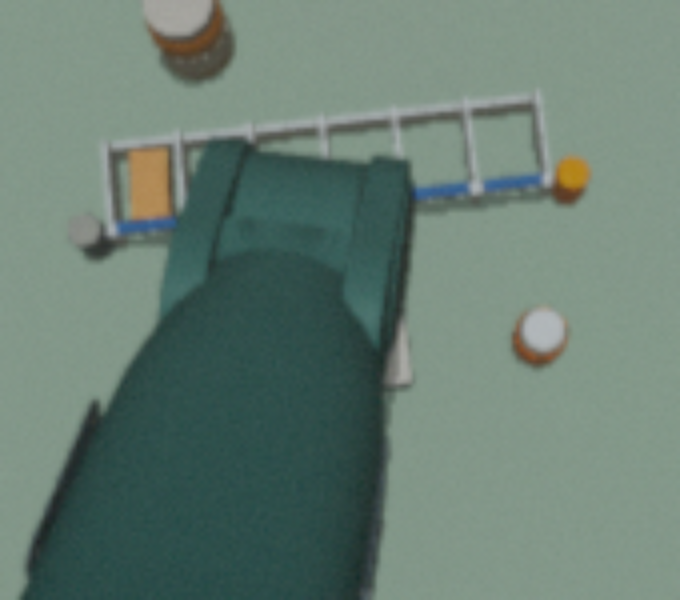

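step_arm:
  increments:
    - [[0.07,0,0,0,0,0,165],[0.15,0,0,0,0,0,165],[0.15,0,-0.15,0,0,0,165],[0.15,0,-0.3,0,0,0,230],[0.15,0,-0.45,0,0,-0.03,230],[0.1,-0.1,-0.45,0,0,-0.07,230],[0,-0.25,-0.45,0,0,-0.11,230],[-0.1,-0.4,-0.45,0,0,-0.15,230],[-0.16,-0.42,-0.45,0,0,-0.19,230],[-0.16,-0.42,-0.45,0,0,-0.23,230]]

```text
t: 10.32
tcp_pos: [0.4209, -0.0225, 0.1023]
orientation: [1.127, 2.932, -0.001]
ft_force: [0.3, 0.7, 0.0]
opening: 0.0083
```

```bash
python3 - <<'E'
from h import *
now();go(-.19,-.03,.1,np.pi)
E
```

```text
t 10.32 tcp rack [-0.1935 -0.0303] z 0.1023 world [ 0.4209 -0.0225  0.1023] yaw 2.2885 F [0.29 0.65 0.04] open 0.0083 q [-0.25  0.18 -0.54  0.85 -0.    0.49]
dist 0.004 row [-0.0104, 0.0139, 0.0116, -0.0002, 0.0001, -0.2716]
```

step_arm:
  increments:
    - [[0,0,0,0,0,-0.04,230],[0,0,0,0,0,-0.08,230],[0,0,0,0,0,-0.12,230],[0,0,0,0,0,-0.16,230],[0,0,0,0,0,-0.2,230],[0,0,0,0,0,-0.24,230],[0,0,0,0,0,-0.2716,230],[0,0,0,0,0,-0.2716,230]]

```text
t: 10.98
tcp_pos: [0.4223, -0.0208, 0.1021]
orientation: [0.188, -3.136, 0.0]
ft_force: [-0.7, 0.6, 0.2]
opening: 0.0084
```

```bash
python3 - <<'E'
from h import *
p,d=arm.camera('top');cv2.imwrite('pics/t6.png',cv2.resize(p[140:290,210:380,::-1],None,fx=4,fy=4))
p,d=arm.camera('side');cv2.imwrite('pics/s6.png',cv2.resize(p[130:300,180:400,::-1],None,fx=3.5,fy=3.5))
now();go(-.19,-.03,.012,np.pi)
E
```

```text
t 11.08 tcp rack [-0.1919 -0.0288] z 0.1021 world [ 0.4223 -0.0209  0.1021] yaw -3.1494 F [-0.32 -0.17  0.57] open 0.0085 q [-0.24  0.18 -0.54  0.85 -0.   -0.35]
dist 0.09 row [-0.0093, -0.0057, 0.4505, -0.0, -0.0, -0.0025]
```

View pics/t6.png

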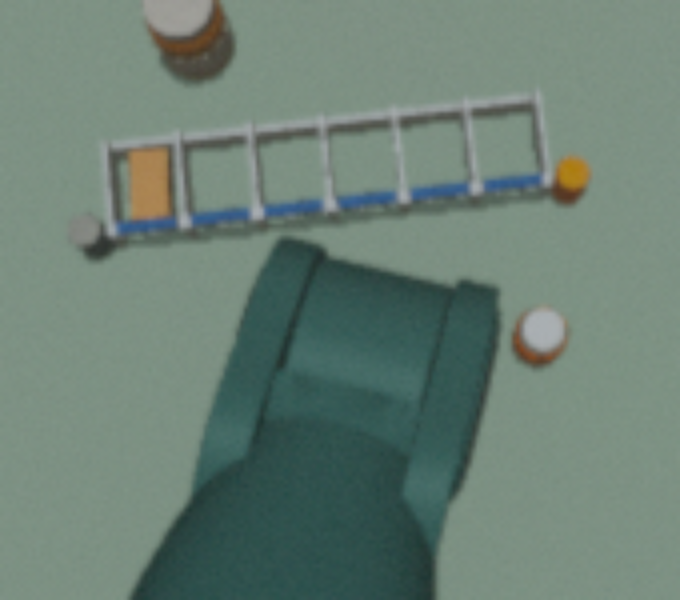

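View pics/s6.png

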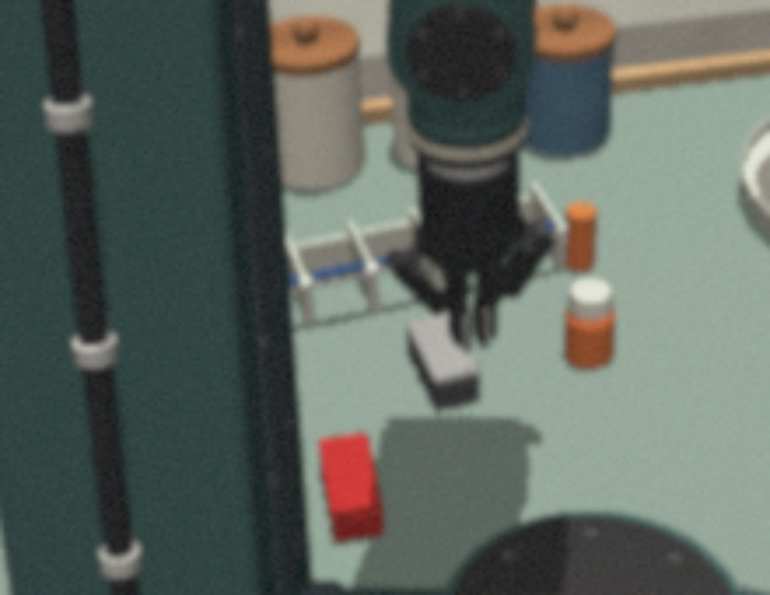

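The side crop shows the tin in front of the rack, with lid corners near (437,380), (477,370), (410,324) and (447,316). The red box stands to the left and the shaker to the right.

```bash
python3 - <<'E'
from h import *
for uv in((437,380),(477,370),(410,324),(447,316)):
    print(w2r(atz('side',[[180+uv[0]/3.5,130+uv[1]/3.5]],.036)[0]).round(4))
E
```

```text
[-0.1507 -0.0103]
[-0.15   -0.0452]
[-0.0723 -0.0112]
[-0.0728 -0.0443]
```

step_arm:
  increments:
    - [[-0.005,-0.005,0.15,0,0,-0.002,230],[-0.005,-0.005,0.3,0,0,-0.002,230],[-0.005,-0.005,0.4,0,0,-0.002,230],[-0.005,-0.005,0.45,0,0,-0.002,230],[-0.05,-0.005,0.45,0,0,-0.002,230],[-0.09,-0.005,0.45,0,0,-0.002,230],[-0.12,-0.005,0.45,0,0,-0.002,230],[-0.15,-0.005,0.45,0,0,-0.002,230],[-0.19,-0.005,0.45,0,0,-0.002,230],[-0.23,-0.005,0.45,0,0,-0.002,230]]

```text
t: 11.92
tcp_pos: [0.469, -0.0167, 0.0126]
orientation: [-0.189, 3.136, -0.0]
ft_force: [-2.6, 0.2, 3.0]
opening: 0.0082
```

```bash
python3 - <<'E'
from h import *
p,d=arm.camera('side');cv2.imwrite('pics/s7.png',cv2.resize(p[130:300,180:400,::-1],None,fx=3.5,fy=3.5))
now();go(-.02,-.03,.012,np.pi)
E
```

```text
t 11.97 tcp rack [-0.1433 -0.0305] z 0.0126 world [ 0.4707 -0.0168  0.0126] yaw -3.1398 F [ 0.48 -0.47  0.42] open 0.0085 q [-0.21  0.36 -0.58  0.63  0.   -0.33]
dist 0.123 row [-0.6167, 0.0013, 0.004, -0.0002, 0.0006, 0.0006]
```

View pics/s7.png

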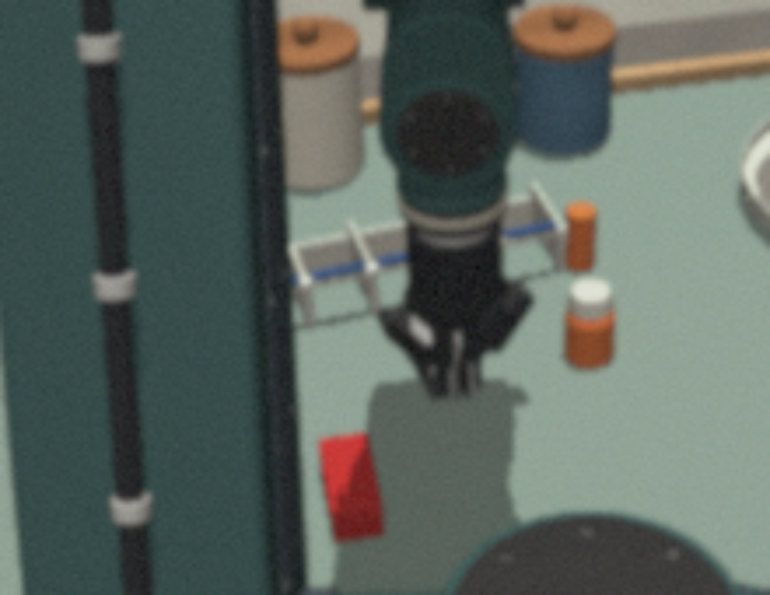

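step_arm:
  increments:
    - [[-0.03,0,0,0,0,0,230],[-0.06,0,0,0,0,0,230],[-0.09,0,0,0,0,0,230],[-0.12,0,0,0,0,0,230],[-0.15,0,0,0,0,0,230],[-0.18,0,0,0,0,0,230],[-0.21,0,0,0,0,0,230],[-0.24,0,0,0,0,0,230],[-0.27,0,0,0,0,0,230],[-0.3,0,0,0,0,0,230]]

```text
t: 12.8
tcp_pos: [0.5283, -0.0095, 0.0121]
orientation: [0.19, -3.136, -0.0]
ft_force: [-3.0, -0.4, 2.6]
opening: 0.0086
```

```bash
python3 - <<'E'
from h import *
p,d=arm.camera('top');cv2.imwrite('pics/t8.png',cv2.resize(p[140:290,210:380,::-1],None,fx=4,fy=4))
now();go(-.02,-.03,.012,np.pi)
E
```

```text
t 12.85 tcp rack [-0.084  -0.0302] z 0.0121 world [ 0.5296 -0.0095  0.0121] yaw -3.1396 F [-0.03 -0.73  0.33] open 0.0081 q [-0.17  0.44 -0.43  0.7   0.   -0.29]
dist 0.064 row [-0.3199, 0.0005, 0.001, -0.0, 0.0004, 0.0006]
```

View pics/t8.png

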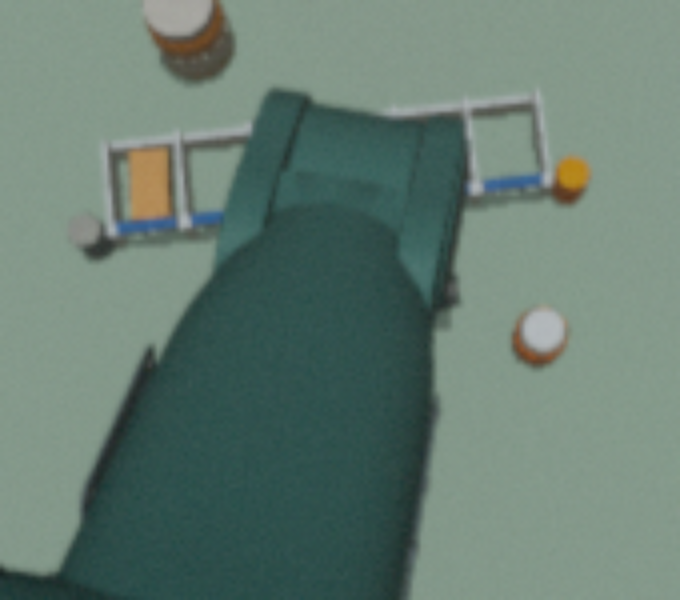

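step_arm:
  increments:
    - [[-0.03,0,0,0,0,0,230],[-0.06,0,0,0,0,0,230],[-0.09,0,0,0,0,0,230],[-0.12,0,0,0,0,0,230],[-0.15,0,0,0,0,0,230],[-0.18,0,0,0,0,0,230],[-0.21,0,0,0,0,0,230],[-0.24,0,0,0,0,0,230],[-0.27,0,0,0,0,0,230],[-0.28,0,0,0,0,0,230]]

```text
t: 13.68
tcp_pos: [0.5844, -0.0027, 0.0121]
orientation: [-0.19, 3.135, -0.0]
ft_force: [-2.4, -0.6, 2.5]
opening: 0.0084
```

step_arm:
  increments:
    - [[-0.007,0,0,0,0,0,230],[-0.014,0,0,0,0,0,230]]

```text
t: 13.85
tcp_pos: [0.586, -0.0024, 0.0121]
orientation: [0.19, -3.135, 0.0]
ft_force: [-1.5, 0.5, -0.3]
opening: 0.0082
```

```bash
python3 -c "
from h import *
now()"
```

```text
t 13.85 tcp rack [-0.0271 -0.0299] z 0.0121 world [ 0.586  -0.0024  0.0121] yaw -3.1397 F [-1.47  0.54 -0.34] open 0.0082 q [-0.14  0.51 -0.28  0.77 -0.   -0.26]
```

step_arm:
  increments:
    - [[-0.01,0,0,0,0,0,230],[-0.02,0,0,0,0,0,230],[-0.025,0,0,0,0,0,230]]

```text
t: 14.1
tcp_pos: [0.5914, -0.0018, 0.0121]
orientation: [-0.19, 3.136, -0.0]
ft_force: [-0.9, -0.5, -0.1]
opening: 0.0088
```

step_arm:
  increments:
    - [[-0.005,0,0,0,0,0,230],[-0.01,0,0,0,0,0,230]]

```text
t: 14.27
tcp_pos: [0.5931, -0.0016, 0.0121]
orientation: [0.19, -3.136, -0.0]
ft_force: [-1.2, -0.2, 0.6]
opening: 0.0081
```

```bash
python3 -c "
from h import *
now()"
```

```text
t 14.27 tcp rack [-0.02   -0.0299] z 0.0121 world [ 0.5931 -0.0016  0.0121] yaw -3.1397 F [-1.17 -0.16  0.59] open 0.0081 q [-0.14  0.52 -0.26  0.78 -0.   -0.26]
```

step_arm:
  increments:
    - [[-0.005,0,0,0,0,0,230],[-0.007,0,0,0,0,0,230]]

```text
t: 14.43
tcp_pos: [0.5946, -0.0014, 0.0121]
orientation: [-0.19, 3.136, 0.0]
ft_force: [-1.9, -0.6, 1.1]
opening: 0.0084
```

step_arm:
  increments:
    - [[-0.005,0,0,0,0,0,230],[-0.007,0,0,0,0,0,230]]

```text
t: 14.6
tcp_pos: [0.595, -0.0013, 0.012]
orientation: [0.19, -3.134, 0.0]
ft_force: [-9.4, -2.1, 6.1]
opening: 0.0082
```

```bash
python3 -c "
from h import *
now()"
```

```text
t 14.6 tcp rack [-0.018  -0.0299] z 0.012 world [ 0.595  -0.0013  0.012 ] yaw -3.1398 F [-9.43 -2.11  6.09] open 0.0082 q [-0.14  0.53 -0.26  0.79 -0.   -0.26]
```

step_arm:
  increments:
    - [[-0.003,0,0,0,0,0,230],[-0.003,0,0,0,0,0,230]]

```text
t: 14.77
tcp_pos: [0.595, -0.0013, 0.012]
orientation: [0.189, -3.133, 0.001]
ft_force: [-9.7, -2.0, 7.6]
opening: 0.0082
```

step_arm:
  increments:
    - [[0.05,0,0,0,0,0,230],[0.15,0,0,0,0,0,230],[0.3,0,0,0,0,0,230],[0.4,0,-0.1,0,0,0,230],[0.5,0,-0.3,0,0,0,230],[0.6,0.1,-0.5,0,0,0,230],[0.7,0.3,-0.7,0,0,0,230],[0.7,0.5,-0.7,0,0,0,230],[0.7,0.7,-0.7,0,0,0,230],[0.7,0.9,-0.7,0,0,0,230]]

```text
t: 15.6
tcp_pos: [0.4379, 0.1465, 0.1534]
orientation: [-0.187, 3.132, 0.001]
ft_force: [1.8, -0.6, -0.2]
opening: 0.0085
```

```bash
python3 - <<'E'
from h import *
now()
p,d=arm.camera('top');cv2.imwrite('pics/t9.png',cv2.resize(p[140:290,210:380,::-1],None,fx=4,fy=4,interpolation=cv2.INTER_CUBIC))
p,d=arm.camera('side');cv2.imwrite('pics/s9.png',cv2.resize(p[130:300,180:400,::-1],None,fx=3.5,fy=3.5))
E
```

```text
t 15.6 tcp rack [-0.1565  0.1355] z 0.1534 world [0.4379 0.1465 0.1534] yaw -3.1412 F [ 1.81 -0.6  -0.24] open 0.0085 q [ 0.15  0.19 -0.36  1.01  0.    0.03]
```

View pics/t9.png

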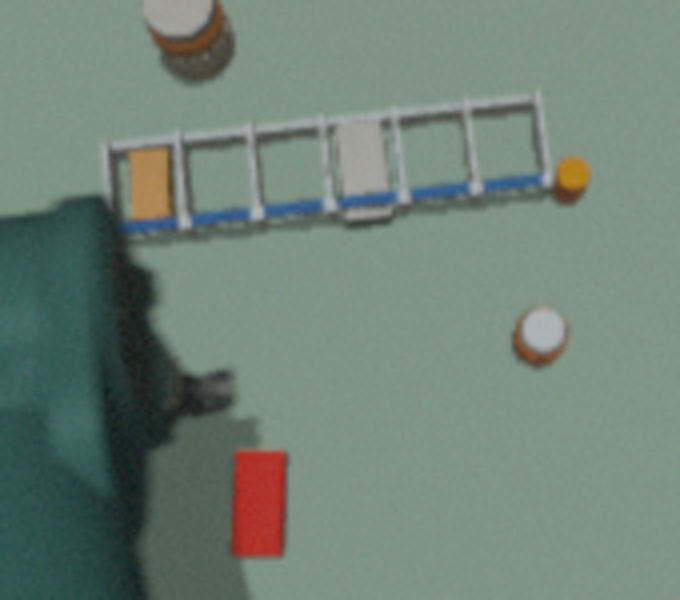

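View pics/s9.png

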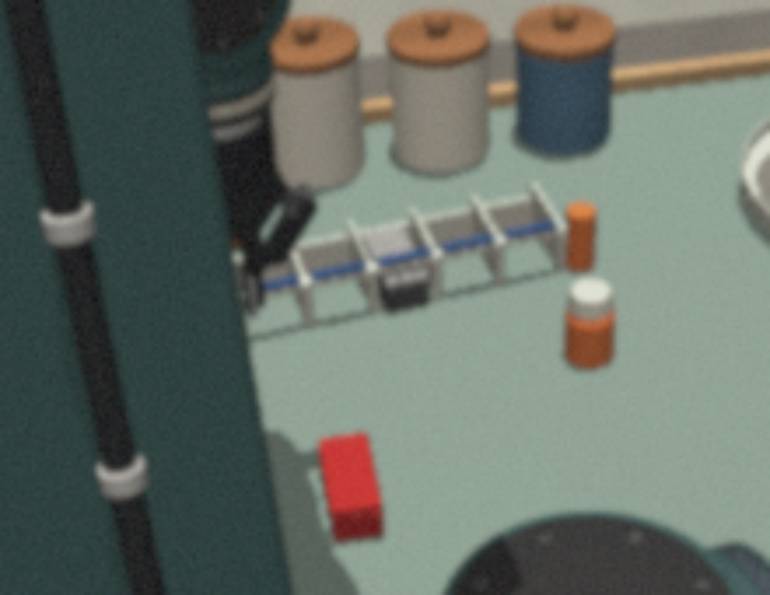

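The tin sits in the third gap from the orange post: lid at about crop (362,160) in the top view, near end sticking out at about (368,217). Everything else is where it was. Next I'll measure the overhang and the sideways offset.

```bash
python3 - <<'E'
from h import *
for n,uv in(('near L',(345,219)),('near R',(391,215)),('far L',(336,126)),('far R',(384,121))):
    print(n,w2r(atz('top',[[210+uv[0]/4,140+uv[1]/4]],.036)[0]).round(4))
for uv in((382,280),(427,271)):print('side near',w2r(atz('side',[[180+uv[0]/3.5,130+uv[1]/3.5]],.036)[0]).round(4))
E
```

```text
near L [-0.0085 -0.0105]
near R [-0.0097 -0.0485]
far L [ 0.0711 -0.0117]
far R [ 0.0705 -0.0519]
side near [-0.0035 -0.0062]
side near [-0.0047 -0.0477]
```

step_arm:
  increments:
    - [[0,0,0,0,0,0,230],[0,0,0,0,0,0,230],[0,0,0,0,0,0,230]]

```text
t: 15.95
tcp_pos: [0.4382, 0.1442, 0.1515]
orientation: [0.188, -3.136, 0.0]
ft_force: [-0.0, 0.6, -1.6]
opening: 0.0086
```

Home position confirmed: the near end overhangs about 9 mm, the tin's middle is at about y = -30 mm, and the angle is about 0.03 rad. I'm handing in.

```bash
python3 -c "
from h import *
now();print(arm.hand_in())"
```

```text
t 15.95 tcp rack [-0.1565  0.1332] z 0.1515 world [0.4382 0.1442 0.1515] yaw -3.1411 F [-0.02  0.61 -1.58] open 0.0086 q [ 0.14  0.2  -0.36  1.01 -0.    0.02]
the job is handed in; nothing more can be done
None
```

The tin is home in the third gap from the orange post, and I handed the job in at about 16 s; no verdict was reported. The orange post stands at the rack's -y end, so the closed fingertip ran along bars f, e and d in that order, with contact readings of about 2.5–23 N, 8 N and 7 N.

I pushed the tin sideways with two part-open fingers, which squared it to the rack. I then pushed it lengthwise into the gap until the force rose to about 10 N at the back wall.

**Last checks:**
- **Top camera:** the near end sticks out about 9 mm, as it should at home. The tin's middle is at about y = -30 mm, and its angle to the rack is within about 0.03 rad.
- **Side camera:** it showed the near end sticking out only about 4 mm. I put the difference down to blurred edges in that picture and relied on the top view and the force stop.
- **Surroundings:** the rack area, shaker, carton, honey jar and red look-alike appear unmoved in the last pictures, which I compared by eye. I did not recheck the turntable things or the bowl at the end, but the arm never went near them. The arm finished about 150 mm above the shelf, clear of everything.

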